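Free a stuck mortar prism from its sloping stand

ROBOT

A 6-joint arm with a two-finger parallel gripper is mounted at the origin on a cart in front of the work surface, level with it; the furniture and walls round the work are solid. World frame = base frame: x ahead of the robot, y to its left, z up, the work surface at z = 0. Lengths are in m, angles in rad, forces in N, time in s.
With the tool pointing down it reaches from about 0.375 to 0.9 m from the base axis. Payload 3.1 kg.
Tool frame: the origin (TCP) lies on the front face of the gripper's body, between the roots of the fingers; the fingertips stand 70 mm ahead of it and the grasp point (between the pads) lies 51 mm ahead of it; z points along the fingers, y is the line along which they close (so a half turn about z gives the same grasp; the last joint's range is limited). The gripper opens to 87 mm and grips with 3 to 60 N. Pads are 19 mm wide; open, the fingers measure 117 mm over their backs; the gripper's body (75 mm by 190 mm) begins 51 mm behind the grasp point.
Start: joints at [1.05, 0.527, 1.433, -0, 1.181, -0.178], TCP at [0.209, 0.589, 0.292] pointing down, gripper open.
Joint ranges: [-3.08, 3.08], [-0.75, 2.2], [0.22, 2.44], [-1.43, 4.57], [0, 2.65], [-2.85, 2.85]. Speed limits (rad/s): [2.79, 2.79, 3.14, 3.14, 3.14, 3.14].

INTERFACE

Orientations are given as a unit quaternion [x, y, z, w].
In Python, from rig import robot, cams, ticket gives the robot as it stands. The module is installed in compiled form; this text tells all that it offers.
- The arm moves only by the shell command python3 -m crank 'ROWS' [FORCE]. ROWS is JSON, a list of rows, each a list of 7 numbers: the shift along the tool's x, y, z in cm, then the turn, a rotation vector about the tool's x, y, z in rad, then the closure, from 0 (fully open) to 1 (shut). A call has 1 to 5 rows; each row shifts and turns the commanded pose from where the row before left it, along the tool's axes as they then stand; what a row does not reach is not made up. A row lasts 1/8 s, in which the tool goes at most 62.5 mm and 10.7 degrees, less where a joint would pass 70% of its speed; a pose out of reach is approached as far as the arm can. A call is refused whole if a number of a shift passes 6.25 or a number of a turn 0.188, either way. A call with a gripper value outside its range is refused whole. The fingers move at their own pace and stop on an object; FORCE is the grip in N (left out, the last holds). Time passes only in rows, so rows that do not move let the fingers close. It gives the time, the measured TCP pose, the force, the opening and the grip force at its end, in the units of the state.
- robot.get_obs(): the state, without advancing time (a new reading comes with each control period).
- cams.camera(name): name is "scene" or "top" or "wrist"; returns the picture (400x640x3 uint8, red, green, blue); there is no depth.
- cams.camera_info(name): a dict with "intrinsics" (3x3 intrinsics, pixels), "pose" (4x4, takes a point from camera to world coordinates). Camera axes: x right, y down, z forward; pixel columns grow to the right and rows downward; lengths in m; the calibration is good to about 2 mm. A picture is of the moment at which its call begins: read the wrist's pose just before it. camera_info takes no time and is no camera call; for the wrist camera it gives the pose at the moment of the call.
- ticket.hand_in(): hands the job in; it is judged then, once.
The state is a dict: "time": time; "q": joint angles; "joint_velocities": joint speeds; "joint_torque": joint torques, N m; "position": TCP position; "tool_rot": TCP orientation; "ft_force": force on the tool from outside, world axes, zero at the start; "moment": the same for the moment, N m; "grip_width": finger opening in m; "grip_force": force on a finger pad.
Only numpy, scipy, OpenCV 4.12 (cv2) and the standard library are available. Lean on these libraries where they do the work, as an engineer would, in place of code of your own. Each camera call takes 0.05 s, during which the arm holds its last target. There are 200 camera calls.

TASK

The mortar prism is jammed between the jaws of the sloping stand. Take the wooden block and knock the prism endways with it, out of the jaws into the open bay on the robot's left; leave your fingers off the prism until it is out of the sprung jaw. Then set the block down on the worktop, lift the prism out and lay it gently on the glass plate, without disturbing the bottle, the pot or the timer.

Things in the scene. Friction and masses are not known exactly. Their poses are not given: they have to be found in the camera images.
- stand: Fixed grey steel stand, 130 x 185 mm in plan, 100 mm high; origin on the worktop under the slot; z up, y level along the slot from jaws to open bay, x away from the robot. Its top plate slopes 25 degrees, rising toward +x, so it faces the robot: up-slope u = (0.906, 0, 0.423), normal n = (-0.423, 0, 0.906). The plate spans u -60 to 60, y -45 to 140 mm; nothing stands beyond y = -45 or above it.
- slot (a point): Middle of the sloping slot floor (u = 0, y = 0), 48 mm above the stand's origin; axes as the stand's (not tilted). From y -35 to 30 mm the slot lies between steel cheeks 34 mm high along n and 20 to 30 mm thick: lower face at u = -20; upper face at u = +23.5 for y 0 to 30, and the dark sprung jaw for y -35 to 0.
- prism_centre (a point): Centre of the plain grey mortar prism, 100 mm long (its y) x 40 x 40 mm, 0.3 to 0.45 kg. It starts in the slot, tilted with the slope (its x = u, its z = n), centre within 6 mm of y = 0; about 5 to 15 N along +y moves it. Once its centre has passed stand y = 50 mm it is out of the sprung jaw, loose, over 60 mm of it in the bay, and can be lifted.
- block_centre (a point): Centre of the plain light-wood knocking block, 150 mm long (its y) x 28 mm wide (its x) x 40 mm high (its z), 0.13 kg, lying flat on the worktop to the robot's right, roughly along y. It passes between the jaws.
- glass_plate: Fixed square glass plate on the worktop to the robot's left, 250 x 250 mm, its top 12 mm above the worktop; origin at the centre of its underside, z up.
- bottle: Bystander: white bottle with red cap, 64 mm diameter x 126 mm; origin at the centre of its underside.
- pot: Bystander: white sample pot with lid, 54 mm diameter x 57 mm; origin at the centre of its underside.
- timer: Bystander: small kitchen-type timer, 62 x 66 x 19 mm; origin at the centre of its underside.
- jaw_mid (a point): Middle of the slot floor beside the dark sprung jaw (y = -17.5 mm, u = 0), axes as the stand's. The prism holds the jaw back at u = +20, and it pinches with about 4 N; when empty it closes to u = +18, so that the slot is 38 mm wide.
- bay (a point): Middle of the floor of the open bay (y = 80 mm, u = 0), axes as the stand's. The bay runs from y 30 to 133 mm on the same slope, with only a ledge 8 mm high on its lower side (u -27 to -20) and an 8 mm high stop at its end (y 133 to 139).
Mind the look-alikes: they are no part of the job. What is meant by the part that bears prism_centre is not red, and is the smaller of those in its own colour.

How it is judged:
On the way, in this order (a step that is already met when the one before it is completed fails the run):
1. the wooden block strikes the prism (contact force between block and prism above 1 N and height (world z) of block_centre above 0.05 m).
2. the prism is out of the sprung jaw, still on the stand (y of prism_centre in the frame of stand above 0.047 m and distance between prism_centre and slot below 0.13 m), for 0.1 s.
3. the prism is lifted out of the stand (height (world z) of prism_centre above 0.105 m), for 0.1 s.
At the end, for the whole second after the job is handed in: The prism lies flat on the glass plate (its centre within 100 mm of the plate's middle along each of the plate's sides, and 27 to 37 mm above the worktop), the block lies on the worktop (its centre 10 to 26 mm up); both released and at rest (x of prism_centre in the frame of glass_plate between -0.1 and 0.1 m and y of prism_centre in the frame of glass_plate between -0.1 and 0.1 m and height (world z) of prism_centre between 0.027 and 0.037 m and contact force between prism and glass_plate above 1 N and linear speed of each of prism, block below 0.02 m/s and height (world z) of block_centre between 0.01 and 0.026 m); the robot touches nothing.
It fails at once if the fingers touch the prism while it is still in the sprung jaw (contact force between the fingers and prism above 0.5 N and y of prism_centre in the frame of stand below 0.04 m and distance between prism_centre and slot below 0.07 m).
It fails at once if the prism is dropped or banged down onto the glass plate (moving faster than 0.4 m/s less than 28 mm above it) (linear speed of prism above 0.4 m/s and height (world z) of prism_centre below 0.06 m and horizontal distance between prism_centre and glass_plate below 0.15 m).
It fails at once if a bystander is moved by more than 30 mm (distance of any of bottle, pot, timer from where it was at the start of the episode above 0.03 m).
It also fails if it takes over 64 s, if anything falls off the work surface, if the arm or the gripper's body presses on something with over 40 N, if the wrist force passes 120 N, or if a joint passes its speed limit or range.

## Working session

There is one attempt and no reset: what is moved stays moved. The work goes in short steps, Python scripts to look and compute and a shell command to move; the robot and the scene stay as the last step left them, time stands still between calls to the robot, and variables do not carry over. Pictures are saved under pics/ and viewed, at most 10 in all, crops included, and the job is handed in when it is done.

```bash
mkdir -p pics
python3 - <<'E'
from rig import robot,cams
import cv2,numpy as np
o=robot.get_obs();print({k:np.round(v,3).tolist() for k,v in o.items()})
for n in("scene","top"):
    im=cams.camera(n);i=cams.camera_info(n);np.savez(f"pics/{n}0.npz",im=im,K=i["intrinsics"],T=i["pose"]);print(n,np.round(i["intrinsics"],1).tolist(),np.round(i["pose"],3).tolist())
    cv2.imwrite(f"pics/{n}0.png",im[:,:,::-1])
E
```

```text
{'time': 0.0, 'q': [1.051, 0.528, 1.434, -0.0, 1.181, -0.178], 'joint_velocities': [-0.001, -0.001, 0.001, 0.001, 0.001, 0.0], 'joint_torque': [-0.002, -44.005, -17.659, 0.063, 0.058, -0.0], 'position': [0.209, 0.588, 0.291], 'tool_rot': [0.17, 0.985, -0.001, -0.0], 'ft_force': [0.365, -0.623, 0.458], 'moment': [0.04, -0.009, -0.013], 'grip_force': 0.0, 'grip_width': 0.087}
scene [[459.4, 0.0, 324.4], [0.0, 459.4, 200.6], [0.0, 0.0, 1.0]] [[0.857, -0.26, 0.445, -0.094], [-0.514, -0.466, 0.72, -1.15], [0.02, -0.846, -0.533, 0.858], [0.0, 0.0, 0.0, 1.0]]
top [[412.9, 0.0, 321.6], [0.0, 412.9, 204.8], [0.0, 0.0, 1.0]] [[-0.014, -0.982, 0.187, 0.364], [-1.0, 0.013, -0.005, -0.074], [0.002, -0.187, -0.982, 1.146], [0.0, 0.0, 0.0, 1.0]]
```

View pics/top0.png

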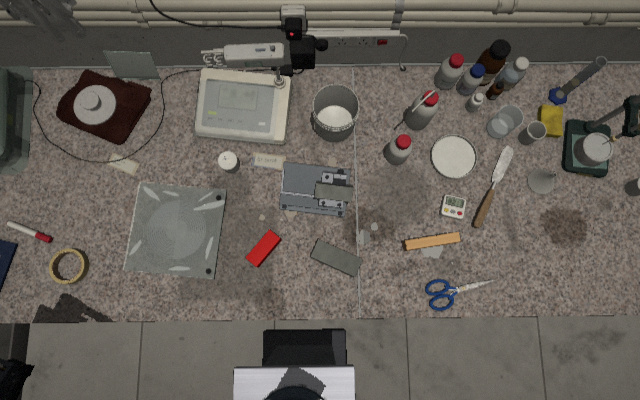

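View pics/scene0.png

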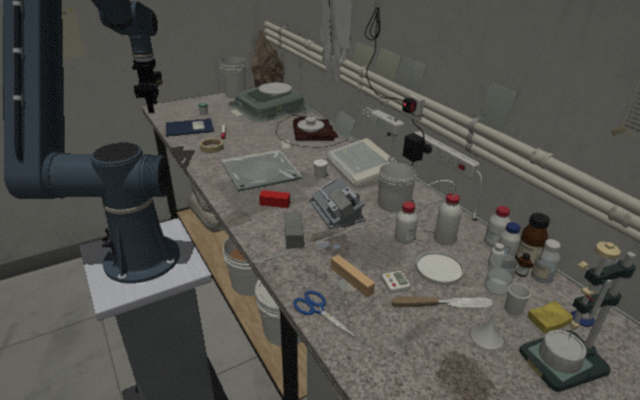

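The top view shows the candidates for the prism: a red bar at (263,248), a bigger grey bar on the worktop at (335,257), and a grey bar in the stand at (333,190). The one in the stand fits the description. Block candidates are the wood bar at (432,241) and the spatula handle at (485,208), and I take the bar. The bottle is at (400,148) or (423,107), the pot at (228,161), the timer at (453,206) and the glass plate at (176,231). Next is a close crop to check.

```bash
cat > h.py <<'E'
import numpy as np,cv2
def ray(T,K,uv):
    d=T[:3,:3]@np.linalg.inv(K)@np.array([uv[0],uv[1],1.]);return T[:3,3],d
def onz(T,K,uv,z):
    o,d=ray(T,K,uv);return o+d*(z-o[2])/d[2]
def load(n):
    d=np.load(f"pics/{n}.npz");return d["im"],d["K"],d["T"]
def proj(T,K,p):
    c=T[:3,:3].T@(np.asarray(p)-T[:3,3]);c=K@c;return c[:2]/c[2]
def tri(T1,K1,a,T2,K2,b):
    A=[]
    for T,K,uv in((T1,K1,a),(T2,K2,b)):
        P=K@np.linalg.inv(T)[:3];A+= [uv[0]*P[2]-P[0],uv[1]*P[2]-P[1]]
    v=np.linalg.svd(np.array(A))[2][-1];return v[:3]/v[3]
E
python3 - <<'E'
from h import *
a,K,T=load("top0");b,K2,T2=load("scene0")
c1=cv2.resize(a[150:225,270:365],None,fx=6,fy=6,interpolation=2)
c2=cv2.resize(b[170:240,300:375],None,fx=6,fy=6,interpolation=2)
cv2.imwrite("pics/crop_top.png",c1[:,:,::-1]);cv2.imwrite("pics/crop_scene.png",c2[:,:,::-1])
hsv=cv2.cvtColor(a,cv2.COLOR_RGB2HSV)
m=cv2.inRange(hsv,(8,90,120),(25,255,255));cs=cv2.findContours(m,0,1)[0]
for c in cs:
    if cv2.contourArea(c)>100:
        r=cv2.minAreaRect(c);bx=cv2.boxPoints(r);print(np.round(r[0]),np.round(r[1]),r[2]);print("  ",[np.round(onz(T,K,p,.04),3)[:2].tolist() for p in bx],np.round(onz(T,K,r[0],.04),3))
for n,p,z in(("plate",(176,231),.012),("pot",(228,161),.05),("bottle",(403,142),.126),("timer",(453,206),.019),("biggrey",(335,257),.04)):print(n,np.round(onz(T,K,p,z),3))
E
```

```text
[ 66. 266.] [34. 34.] 90.0
   [[0.464, 0.65], [0.463, 0.56], [0.374, 0.551], [0.375, 0.64]] [0.419 0.6   0.04 ]
[432. 241.] [11. 55.] 80.7538833618164
   [[0.476, -0.3], [0.498, -0.448], [0.469, -0.45], [0.448, -0.303]] [ 0.473 -0.375  0.04 ]
[552. 120.] [21. 31.] -0.0
   [[0.767, -0.701], [0.86, -0.712], [0.859, -0.772], [0.766, -0.76]] [ 0.813 -0.736  0.04 ]
plate [0.512 0.324 0.012]
pot [0.699 0.177 0.05 ]
bottle [ 0.721 -0.292  0.126]
timer [ 0.57  -0.444  0.019]
biggrey [ 0.433 -0.113  0.04 ]
```

View pics/crop_top.png

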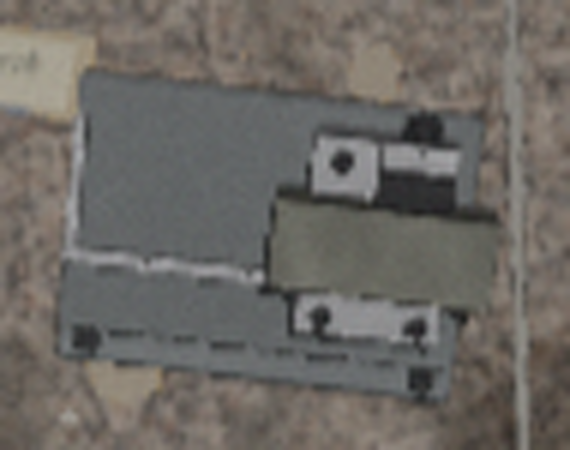

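View pics/crop_scene.png

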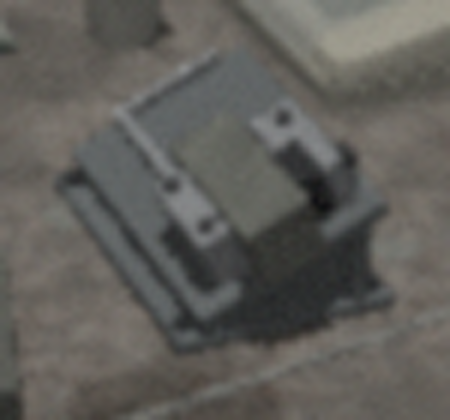

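The crop confirms that the plain grey prism is the one between the jaws, with the dark sprung jaw beside it on the robot's right. It pokes out of the right end of the stand, roughly (353,185) in the full picture. Next I fit the stand pose from the plate corners and plan the first rows.

```bash
cat >> h.py <<'E'
from scipy.spatial.transform import Rotation as R
from scipy.optimize import least_squares
S25,C25=np.sin(np.radians(25)),np.cos(np.radians(25))
def stpt(st,u,y,n):
    p=np.array([u*C25-n*S25,y,.048+u*S25+n*C25]);c,s=np.cos(st[2]),np.sin(st[2])
    return np.array([st[0]+c*p[0]-s*p[1],st[1]+s*p[0]+c*p[1],p[2]])
def strot(st): # tool pointing along -n, tool y = +u (away)
    c,s=np.cos(st[2]),np.sin(st[2]);Rz=np.array([[c,-s,0],[s,c,0],[0,0,1]])
    u=Rz@[C25,0,S25];z=-(Rz@[-S25,0,C25]);return np.column_stack([np.cross(u,z),u,z])
def rows(p0,R0,p1,R1,close,dmax=5.5,amax=.17):
    """row list in cm/rad for straight line p0->p1 with slerp"""
    p0,p1=np.array(p0),np.array(p1);w=R.from_matrix(R0.T@R1).as_rotvec()
    n=max(1,int(np.ceil(max(np.linalg.norm(p1-p0)*100/dmax,np.linalg.norm(w)/amax))))
    Rc=R0;out=[]
    for i in range(n):
        d=Rc.T@(p1-p0)/n*100;out.append([round(x,2) for x in d]+[round(x,4) for x in w/n]+[close]);Rc=Rc@R.from_rotvec(w/n).as_matrix()
    return out
def down(a): # tool down, tool y at world angle a
    y=np.array([np.cos(a),np.sin(a),0]);z=np.array([0,0,-1.]);return np.column_stack([np.cross(y,z),y,z])
def show(rs):
    for i in range(0,len(rs),5):print(str(rs[i:i+5]).replace(' ',''))
E
python3 - <<'E'
from h import *
a,K,T=load("top0")
px=np.array([(85,72),(483,115),(58,355),(443,400)])/6+[270,150]-.4
uy=[(.06,.14),(.06,-.045),(-.06,.14),(-.06,-.045)]
f=lambda s:np.concatenate([proj(T,K,stpt(s,u,y,0))-p for (u,y),p in zip(uy,px)])
r=least_squares(f,[.6,0,0]);st=r.x;print(st,np.round(r.fun,1))
pp=np.array([(278,188),(498,212),(490,315),(265,290)])/6+[270,150]-.4
for (u,s),p in zip([(.02,1),(.02,-1),(-.02,-1),(-.02,1)],pp):print(p,[np.round(proj(T,K,stpt(st,u,y+s*.05,.04)),1).tolist() for y in(-.006,0,.006)])
from rig import robot,cams
o=robot.get_obs();R0=R.from_quat(o["tool_rot"]).as_matrix();p0=o["position"]
Tw=cams.camera_info("wrist")["pose"];X=np.eye(4);X[:3,:3]=R0;X[:3,3]=p0;print(np.round(np.linalg.inv(X)@Tw,3).tolist())
show(rows(p0,R0,[.47,.06,.36],down(np.arctan2(.06,.47)),0))
E
```

```text
[ 0.61066033 -0.10612464 -0.13280524] [-1.4  1.9  0.4  2.6 -0.6 -2.5  1.6 -2.1]
[315.93333333 180.93333333] [[315.2, 185.0], [312.9, 184.7], [310.6, 184.4]]
[352.6        184.93333333] [[353.1, 189.4], [350.8, 189.1], [348.5, 188.9]]
[351.26666667 202.1       ] [[351.2, 204.1], [348.9, 203.9], [346.7, 203.6]]
[313.76666667 197.93333333] [[313.6, 199.7], [311.3, 199.4], [309.1, 199.2]]
[[-0.001, -0.952, -0.306, 0.084], [1.0, -0.001, 0.0, 0.0], [-0.001, -0.306, 0.952, -0.092], [0.0, 0.0, 0.0, 1.0]]
[[np.float64(-3.84),np.float64(-3.73),np.float64(-0.62),np.float64(-0.0002),np.float64(0.0001),np.float64(0.1002),0],[np.float64(-4.2),np.float64(-3.33),np.float64(-0.62),np.float64(-0.0002),np.float64(0.0001),np.float64(0.1002),0],[np.float64(-4.51),np.float64(-2.89),np.float64(-0.62),np.float64(-0.0002),np.float64(0.0001),np.float64(0.1002),0],[np.float64(-4.78),np.float64(-2.43),np.float64(-0.62),np.float64(-0.0002),np.float64(0.0001),np.float64(0.1002),0],[np.float64(-4.99),np.float64(-1.94),np.float64(-0.62),np.float64(-0.0002),np.float64(0.0001),np.float64(0.1002),0]]
[[np.float64(-5.16),np.float64(-1.43),np.float64(-0.62),np.float64(-0.0002),np.float64(0.0001),np.float64(0.1002),0],[np.float64(-5.28),np.float64(-0.9),np.float64(-0.62),np.float64(-0.0002),np.float64(0.0001),np.float64(0.1002),0],[np.float64(-5.34),np.float64(-0.37),np.float64(-0.62),np.float64(-0.0002),np.float64(0.0001),np.float64(0.1002),0],[np.float64(-5.35),np.float64(0.17),np.float64(-0.62),np.float64(-0.0002),np.float64(0.0001),np.float64(0.1002),0],[np.float64(-5.31),np.float64(0.7),np.float64(-0.62),np.float64(-0.0002),np.float64(0.0001),np.float64(0.1002),0]]
[[np.float64(-5.21),np.float64(1.23),np.float64(-0.62),np.float64(-0.0002),np.float64(0.0001),np.float64(0.1002),0]]
```

```bash
sed -i 's/round(x,2) for/round(float(x),2) for/;s/round(x,4) for/round(float(x),3) for/' h.py
python3 - <<'E'
from h import *
a,K,T=load("top0")
from rig import robot,cams
o=robot.get_obs();R0=R.from_quat(o["tool_rot"]).as_matrix();p0=o["position"]
show(rows(p0,R0,[.55,-.01,.34],down(-.1),0,6,.18))
E
```

```text
[[-4.35,-3.75,-0.4,-0.0,0.0,0.111,0],[-4.73,-3.24,-0.4,-0.0,0.0,0.111,0],[-5.06,-2.7,-0.4,-0.0,0.0,0.111,0],[-5.33,-2.12,-0.4,-0.0,0.0,0.111,0],[-5.53,-1.52,-0.4,-0.0,0.0,0.111,0]]
[[-5.67,-0.9,-0.4,-0.0,0.0,0.111,0],[-5.73,-0.27,-0.4,-0.0,0.0,0.111,0],[-5.73,0.37,-0.4,-0.0,0.0,0.111,0],[-5.65,1.0,-0.4,-0.0,0.0,0.111,0],[-5.51,1.62,-0.41,-0.0,0.0,0.111,0]]
[[-5.29,2.21,-0.41,-0.0,0.0,0.111,0],[-5.02,2.79,-0.41,-0.0,0.0,0.111,0]]
```

```bash
python3 -m crank '[[-4.4,-3.7,-0.4,0,0,0.111,0],[-4.7,-3.2,-0.4,0,0,0.111,0],[-5.1,-2.7,-0.4,0,0,0.111,0],[-5.3,-2.1,-0.4,0,0,0.111,0],[-5.5,-1.5,-0.4,0,0,0.111,0]]' 20
python3 -m crank '[[-5.7,-0.9,-0.4,0,0,0.111,0],[-5.7,-0.3,-0.4,0,0,0.111,0],[-5.7,0.4,-0.4,0,0,0.111,0],[-5.6,1.0,-0.4,0,0,0.111,0],[-5.5,1.6,-0.4,0,0,0.111,0]]'
python3 -m crank '[[-5.3,2.2,-0.4,0,0,0.111,0],[-5.0,2.8,-0.4,0,0,0.111,0],[0,0,0,0,0,0,0],[0,0,0,0,0,0,0]]'
python3 - <<'E'
from h import *
from rig import robot,cams
i=cams.camera_info("wrist");im=cams.camera("wrist");np.savez("pics/w1.npz",im=im,K=i["intrinsics"],T=i["pose"])
cv2.imwrite("pics/w1.png",im[:,:,::-1]);print(np.round(i["pose"],3).tolist(),i["intrinsics"][0][0])
E
```

```text
time: 0.72
position: [0.3525, 0.3391, 0.3122]
tool_rot: [0.435, 0.9, -0.0, -0.0]
ft_force: [1.4, -0.2, -0.8]
grip_width: 0.0868
grip_force: 0.0
time: 1.35
position: [0.4937, 0.0902, 0.3322]
tool_rot: [0.665, 0.747, -0.0, -0.0]
ft_force: [0.8, 0.5, -1.3]
grip_width: 0.0867
grip_force: 0.0
time: 1.85
position: [0.5489, -0.0076, 0.3395]
tool_rot: [0.743, 0.67, -0.001, -0.001]
ft_force: [-0.5, 0.4, -0.3]
grip_width: 0.087
grip_force: 0.0
[[0.995, -0.098, -0.034, 0.558], [-0.104, -0.947, -0.303, 0.077], [-0.003, 0.305, -0.952, 0.432], [0.0, 0.0, 0.0, 1.0]] 297.1229110633074
```

View pics/w1.png

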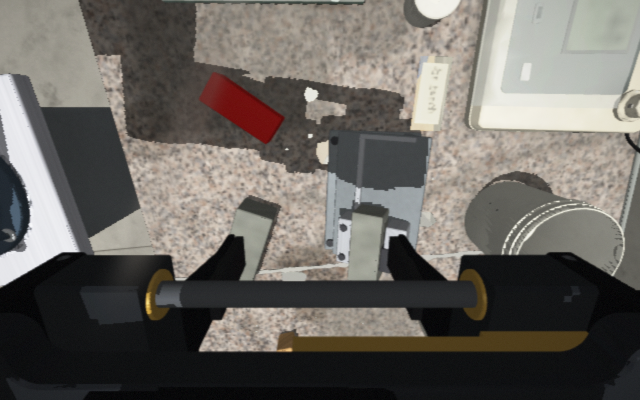

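The wrist view shows the stand at about (330–430, 135–270), with the prism at (368,240), partly hidden by the gripper. I shift to the right, which is on the way to the block, to see it unobstructed.

```bash
python3 -m crank '[[-5,0,1.5,0,0,0,0],[-5,0,1.5,0,0,0,0],[0,0,0,0,0,0,0],[0,0,0,0,0,0,0]]'
python3 - <<'E'
from h import *
from rig import robot,cams
i=cams.camera_info("wrist");im=cams.camera("wrist");np.savez("pics/w2.npz",im=im,K=i["intrinsics"],T=i["pose"])
K,T=i["intrinsics"],i["pose"]
c=proj(T,K,[.61,-.08,.05]);x,y=int(c[0])-100,max(0,int(c[1])-90);print(x,y)
c=im[y:y+150,x:x+200];cv2.imwrite("pics/w2c.png",cv2.resize(cv2.convertScaleAbs(c,alpha=1.3,beta=20)[:,:,::-1],None,fx=4,fy=4,interpolation=2))
E
```

```text
time: 2.4
position: [0.539, -0.1057, 0.3103]
tool_rot: [0.742, 0.67, 0.0, -0.001]
ft_force: [-0.1, 0.8, -0.1]
grip_width: 0.0873
grip_force: 0.0
273 60
```

View pics/w2c.png

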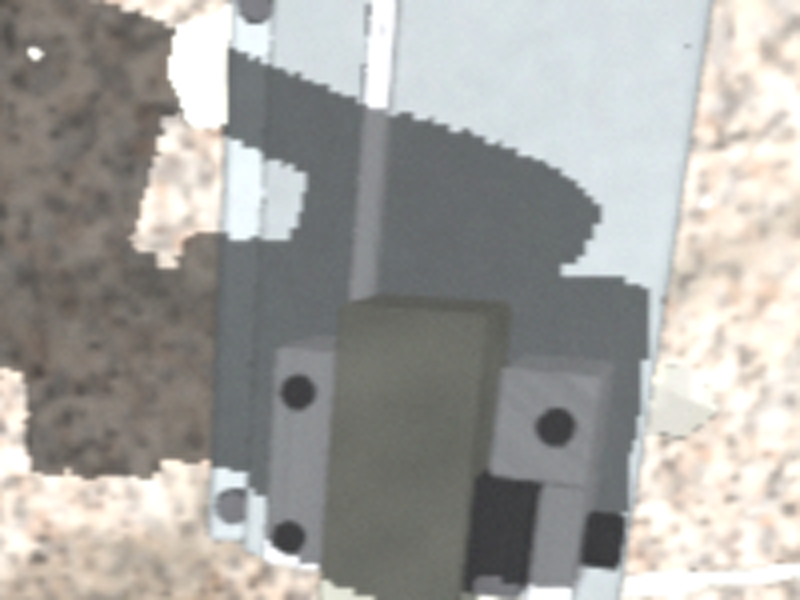

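The crop shows the prism top face with far corners (340,304) and (486,318) in crop pixels (4x). The cheek corners are at about (505,366) and (490,474), and the plate's upper edge runs from (705,60) to (640,480). I fit the stand pose from these.

Run:
```python
from h import *
_,K,T=load("w2");_,Kt,Tt=load("top0")
q=lambda a,b:np.array([a,b])/4+[273,60]-.4
O=[(-.02,'d',.04,q(340,304)),(.02,'d',.04,q(486,318)),(-.02,None,.04,q(322,575)),(.02,None,.04,q(465,590)),
(.0235,.03,.034,q(507,366)),(.0235,0,.034,q(492,474)),(.06,None,0,q(705,60)),(.06,None,0,q(640,480))]
def f(p,tt=False):
    st=p[:3];d=p[3];k=4;r=[]
    for u,y,n,px in O:
        if y is None: yy=p[k];k+=1
        else: yy=d+.05 if y=='d' else y
        r+=list(proj(T,K,stpt(st,u,yy,n))-px)
    for u,y,px in((.06,.14,(284.2,162)),(.06,-.045,(350.3,169))): r+=list(.5*(proj(Tt,Kt,stpt(st,u,y,0))-px))
    return np.array(r)
r=least_squares(f,[.61,-.1,-.13,0,0,0,.05,0]);print(np.round(r.x,4));print(np.round(r.fun,1))
np.save("st.npy",r.x[:4])
st=r.x
pp=np.array([(278,188),(498,212),(490,315),(265,290)])/6+[270,150]-.4
for (u,s),p in zip([(.02,1),(.02,-1),(-.02,-1),(-.02,1)],pp):print(p,np.round(proj(Tt,Kt,stpt(st,u,st[3]+s*.05,.04)),1))
# block refined & rows
b0=np.array([.473,-.375])
from rig import robot
o=robot.get_obs();R0=R.from_quat(o["tool_rot"]).as_matrix();p0=o["position"]
show(rows(p0,R0,[.473,-.34,.25],down(.142),0,6,.18))
```

```text
[ 0.6189 -0.1053 -0.1263 -0.0071 -0.0337 -0.0314  0.1068 -0.0039]
[ 0.1  0.6  1.1 -0.4  0.2  0.  -0.8 -0.1 -1.  -0.3 -0.3  0.5 -0.1 -0.
  0.6  0.1 -1.2 -0.6 -0.1 -0.3]
[315.93333333 180.93333333] [315.3 182.1]
[352.6        184.93333333] [353.2 186.3]
[351.26666667 202.1       ] [351.3 201. ]
[313.76666667 197.93333333] [313.8 196.8]
[[-4.8,-0.84,1.21,-0.0,-0.0,-0.049,0],[-4.75,-1.08,1.21,-0.0,-0.0,-0.049,0],[-4.7,-1.31,1.21,-0.0,-0.0,-0.049,0],[-4.63,-1.53,1.21,-0.0,-0.0,-0.049,0],[-4.55,-1.76,1.21,-0.0,-0.0,-0.049,0]]
```

Run:
```python
from h import *
from rig import robot
o=robot.get_obs();R0=R.from_quat(o["tool_rot"]).as_matrix();p0=o["position"]
show(rows(p0,R0,[.476,-.395,.17],down(.142),0,6.2,.18))
```

```text
[[-4.91,-0.56,2.34,-0.0,-0.0,-0.041,0],[-4.88,-0.76,2.34,-0.0,-0.0,-0.041,0],[-4.85,-0.96,2.34,-0.0,-0.0,-0.041,0],[-4.8,-1.15,2.34,-0.0,-0.0,-0.041,0],[-4.75,-1.35,2.34,-0.0,-0.0,-0.041,0]]
[[-4.69,-1.54,2.34,-0.0,-0.0,-0.041,0]]
```

```bash
python3 -m crank '[[-4.9,-0.6,2.3,0,0,-0.041,0],[-4.9,-0.8,2.3,0,0,-0.041,0],[-4.8,-1.0,2.3,0,0,-0.041,0],[-4.8,-1.1,2.3,0,0,-0.041,0],[-4.8,-1.3,2.3,0,0,-0.041,0]]'
python3 -m crank '[[-4.7,-1.5,2.3,0,0,-0.041,0],[0,0,3,0,0,0,0],[0,0,0,0,0,0,0],[0,0,0,0,0,0,0]]'
python3 - <<'E'
from h import *
from rig import cams
i=cams.camera_info("wrist");im=cams.camera("wrist");K,T=i["intrinsics"],i["pose"]
cv2.imwrite("pics/w3.png",im[:,:,::-1])
m=cv2.inRange(cv2.cvtColor(im,cv2.COLOR_RGB2HSV),(8,70,90),(25,255,255))
for c in cv2.findContours(m,0,1)[0]:
    if cv2.contourArea(c)>300:
        b=cv2.boxPoints(cv2.minAreaRect(c));print([(np.round(p).tolist(),np.round(onz(T,K,p,.04)[:2],3).tolist()) for p in b])
E
```

```text
time: 3.08
position: [0.4872, -0.3483, 0.1953]
tool_rot: [0.669, 0.744, 0.0, 0.001]
ft_force: [0.0, -0.0, -0.7]
grip_width: 0.0871
grip_force: 0.0
time: 3.58
position: [0.4773, -0.3956, 0.1433]
tool_rot: [0.654, 0.757, 0.0, 0.001]
ft_force: [0.2, 0.2, 0.9]
grip_width: 0.087
grip_force: 0.0
[([294.0, 87.0], [0.451, -0.304]), ([337.0, 87.0], [0.477, -0.3]), ([337.0, 280.0], [0.5, -0.435]), ([294.0, 280.0], [0.468, -0.439])]
```

View pics/w3.png

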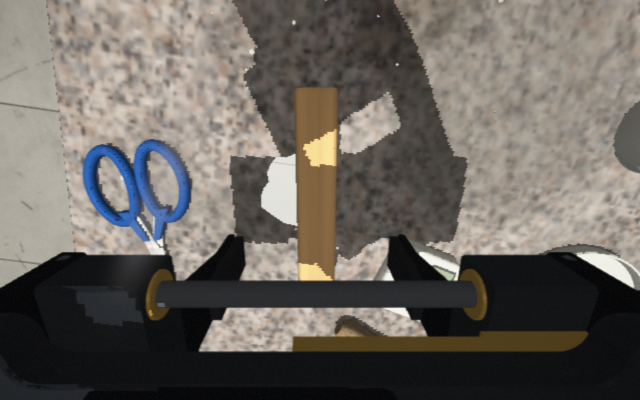

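The block sits centred and aligned between the fingers, with its far end at (316,87). I descend and grip.

```bash
python3 -m crank '[[0,0,3.5,0,0,0,0],[0,0,3.5,0,0,0,0],[0,0,0,0,0,0,0],[0,0,0,0,0,0,1],[0,0,0,0,0,0,1]]' 35
python3 -m crank '[[0,0,0,0,0,0,1],[0,0,0,0,0,0,1],[0,0,0,0,0,0,1],[0,0,-4,0,0,0,1],[0,0,-6,0,0,0,1]]'
python3 -m crank '[[0,0,-4,0,0,0,1],[0,0,0,0,0,0,1],[0,0,0,0,0,0,1]]'
python3 - <<'E'
from h import *
from rig import robot
st=np.load("st.npy")
o=robot.get_obs();R0=R.from_quat(o["tool_rot"]).as_matrix();p0=o["position"]
Rt=strot(st)
p1=stpt(st,-.001,-.18,.022+.051); print(p1)   # block front at -.18+.095
pm=p1+[0,-.03,.05]
print('a');show(rows(p0,R0,pm,Rt,1,6,.17))
print('b');show(rows(pm,Rt,p1,Rt,1,3,.17))
E
```

```text
time: 4.25
position: [0.4768, -0.3971, 0.074]
tool_rot: [0.655, 0.756, -0.0, 0.001]
ft_force: [-0.1, -0.3, -0.6]
grip_width: 0.0742
grip_force: 0.0
time: 4.88
position: [0.4752, -0.3959, 0.1712]
tool_rot: [0.655, 0.756, 0.0, -0.003]
ft_force: [0.2, 0.0, 0.2]
grip_width: 0.0249
grip_force: 0.0
time: 5.25
position: [0.4757, -0.3963, 0.2117]
tool_rot: [0.655, 0.756, 0.0, -0.001]
ft_force: [0.1, 0.6, -0.8]
grip_width: 0.0019
grip_force: 0.0
[ 0.56473594 -0.27990518  0.11373785]
a
[[1.82,2.51,1.2,-0.109,-0.015,0.066,1],[2.0,2.24,1.43,-0.109,-0.015,0.066,1],[2.16,1.94,1.63,-0.109,-0.015,0.066,1],[2.3,1.61,1.79,-0.109,-0.015,0.066,1]]
b
[[1.49,-1.23,2.19,0.0,0.0,0.0,1],[1.49,-1.23,2.19,0.0,0.0,0.0,1]]
```

The fingers were too slow and closed on air. I reopen, descend again and wait longer.

```bash
python3 -m crank '[[0,0,0,0,0,0,0],[0,0,0,0,0,0,0],[0,0,0,0,0,0,0],[0,0,0,0,0,0,0],[0,0,0,0,0,0,0]]' 35
python3 -m crank '[[0,0,0,0,0,0,0],[0,0,0,0,0,0,0],[0,0,0,0,0,0,0],[0,0,3,0,0,0,0],[0,0,3,0,0,0,0]]'
python3 - <<'E'
from h import *
from rig import cams
i=cams.camera_info("wrist");im=cams.camera("wrist");K,T=i["intrinsics"],i["pose"]
m=cv2.inRange(cv2.cvtColor(im,cv2.COLOR_RGB2HSV),(8,70,90),(25,255,255))
for c in cv2.findContours(m,0,1)[0]:
    if cv2.contourArea(c)>300:
        b=cv2.boxPoints(cv2.minAreaRect(c));print([(np.round(p).tolist(),np.round(onz(T,K,p,.04)[:2],3).tolist()) for p in b])
E
```

```text
time: 5.88
position: [0.4762, -0.3968, 0.2122]
tool_rot: [0.655, 0.756, 0.0, -0.0]
ft_force: [0.0, -0.2, 0.8]
grip_width: 0.0435
grip_force: 0.0
time: 6.5
position: [0.4765, -0.3971, 0.1522]
tool_rot: [0.655, 0.756, -0.0, 0.001]
ft_force: [0.4, 0.4, 0.4]
grip_width: 0.0855
grip_force: 0.0
[([333.0, 318.0], [0.503, -0.478]), ([376.0, 318.0], [0.538, -0.473]), ([376.0, 337.0], [0.542, -0.492]), ([333.0, 337.0], [0.506, -0.497])]
[([296.0, 85.0], [0.451, -0.304]), ([337.0, 85.0], [0.477, -0.3]), ([337.0, 280.0], [0.5, -0.442]), ([296.0, 280.0], [0.468, -0.447])]
```

The block hasn't moved. I grip again.

```bash
python3 -m crank '[[0,0,4,0,0,0,0],[0,0,3.8,0,0,0,0],[0,0,0,0,0,0,1],[0,0,0,0,0,0,1],[0,0,0,0,0,0,1]]' 35
python3 -m crank '[[0,0,0,0,0,0,1],[0,0,0,0,0,0,1],[0,0,0,0,0,0,1],[0,0,0,0,0,0,1],[0,0,0,0,0,0,1]]'
python3 -m crank '[[0,0,0,0,0,0,1],[0,0,0,0,0,0,1],[0,0,-2,0,0,0,1]]'
```

```text
time: 7.18
position: [0.4765, -0.3972, 0.0756]
tool_rot: [0.655, 0.756, -0.0, 0.001]
ft_force: [0.7, -0.4, -0.8]
grip_width: 0.0651
grip_force: 0.0
time: 7.8
position: [0.4763, -0.3968, 0.0744]
tool_rot: [0.655, 0.756, 0.0, 0.0]
ft_force: [0.4, -0.6, 2.3]
grip_width: 0.0277
grip_force: 35.0
time: 8.18
position: [0.4751, -0.3957, 0.0931]
tool_rot: [0.655, 0.756, 0.0, -0.002]
ft_force: [-1.0, -0.8, -1.8]
grip_width: 0.0275
grip_force: 35.0
```

Run:
```python
from h import *
from rig import robot
st=np.load("st.npy")
o=robot.get_obs();R0=R.from_quat(o["tool_rot"]).as_matrix();p0=o["position"]
Rt=strot(st)
p1=stpt(st,-.001,-.18,.0285+.051); print(p1)
pm=p1+[0,-.02,.05]
print('a');show(rows(p0,R0,pm,Rt,1,4,.12))
print('b');show(rows(pm,Rt,p1,Rt,1,3,.17))
```

```text
[ 0.5620108  -0.27955916  0.11962885]
a
[[1.66,1.99,-1.53,-0.087,-0.012,0.053,1],[1.75,2.03,-1.37,-0.087,-0.012,0.053,1],[1.84,2.05,-1.22,-0.087,-0.012,0.053,1],[1.94,2.05,-1.06,-0.087,-0.012,0.053,1],[2.03,2.03,-0.91,-0.087,-0.012,0.053,1]]
b
[[0.99,-1.17,2.21,0.0,0.0,0.0,1],[0.99,-1.17,2.21,0.0,0.0,0.0,1]]
```

```bash
python3 -m crank '[[1.7,2.0,-1.5,-0.087,-0.012,0.053,1],[1.8,2.0,-1.4,-0.087,-0.012,0.053,1],[1.8,2.0,-1.2,-0.087,-0.012,0.053,1],[1.9,2.0,-1.1,-0.087,-0.012,0.053,1],[2.0,2.0,-0.9,-0.087,-0.012,0.053,1]]'
python3 -m crank '[[0,0,0,0,0,0,1],[0,0,0,0,0,0,1],[0,0,0,0,0,0,1]]'
python3 - <<'E'
from h import *
from rig import robot,cams
st=np.load("st.npy")
o=robot.get_obs();R0=R.from_quat(o["tool_rot"]).as_matrix();p0=o["position"]
Rt=strot(st);p1=stpt(st,-.001,-.18,.0285+.051)
show(rows(p0,R0,p1,Rt,1,3,.12))
# block check: front-end in wrist view by mask, in stand coordinates via plane n of block top
i=cams.camera_info("wrist");im=cams.camera("wrist");K,T=i["intrinsics"],i["pose"];np.savez("pics/w4.npz",im=im,K=K,T=T)
m=cv2.inRange(cv2.cvtColor(im,cv2.COLOR_RGB2HSV),(8,70,60),(25,255,255))
g=p0+R0[:,2]*.051
nt=-R0[:,2];top=g+nt*.0165
for c in cv2.findContours(m,0,1)[0]:
    if cv2.contourArea(c)>300:
        for p in cv2.boxPoints(cv2.minAreaRect(c)):
            a,d=ray(T,K,p);X=a+d*((top-a)@nt)/(d@nt);print(np.round(p),np.round(R0.T@(X-g),4))
E
```

```text
time: 8.8
position: [0.5618, -0.3001, 0.1721]
tool_rot: [0.732, 0.645, 0.144, 0.165]
ft_force: [1.2, 0.3, -0.6]
grip_width: 0.0276
grip_force: 35.0
time: 9.18
position: [0.5613, -0.3016, 0.1702]
tool_rot: [0.733, 0.645, 0.143, 0.163]
ft_force: [0.0, -0.2, -1.4]
grip_width: 0.0281
grip_force: 35.0
[[1.1,-1.16,2.25,0.0,0.001,0.0,1],[1.1,-1.16,2.25,0.0,0.001,0.0,1]]
[178. 350.] [-0.0398 -0.0733 -0.0165]
[178. 306.] [-0.0123 -0.0693 -0.0165]
[494. 307.] [-0.013   0.0902 -0.0165]
[494. 351.] [-0.0406  0.0952 -0.0165]
[282.  75.] [ 0.0957 -0.013  -0.0165]
[350.  75.] [ 0.0957  0.0137 -0.0165]
[350. 280.] [ 0.003   0.0169 -0.0165]
[282. 280.] [ 0.003  -0.0163 -0.0165]
```

The block is held straight and centred, with its front 96 mm ahead of the grasp. I go down to the slot line and approach the prism.

```bash
python3 -m crank '[[1.1,-1.2,2.25,0,0,0,1],[1.1,-1.2,2.25,0,0,0,1],[1,0,0,0,0,0,1],[0,0,0,0,0,0,1],[0,0,0,0,0,0,1]]'
python3 - <<'E'
from h import *
from rig import robot,cams
st=np.load("st.npy")
o=robot.get_obs();R0=R.from_quat(o["tool_rot"]).as_matrix();p0=o["position"]
g=p0+R0[:,2]*.051
B=strot(st);l=B.T@(g-stpt(st,0,0,0));print("grasp y,u,n:",np.round([l[0],l[1],-l[2]],4),"rot err",np.round(R.from_matrix(R0.T@B).as_rotvec(),3))
i=cams.camera_info("wrist");im=cams.camera("wrist");np.savez("pics/w5.npz",im=im,K=i["intrinsics"],T=i["pose"])
cv2.imwrite("pics/w5.png",cv2.resize(im[0:290,170:490,::-1],None,fx=2,fy=2))
E
```

```text
time: 9.85
position: [0.5636, -0.2696, 0.1207]
tool_rot: [0.732, 0.645, 0.143, 0.165]
ft_force: [0.2, -0.7, -1.2]
grip_width: 0.0279
grip_force: 35.0
grasp y,u,n: [-1.70e-01 -1.00e-04  2.93e-02] rot err [0.004 0.003 0.001]
```

View pics/w5.png

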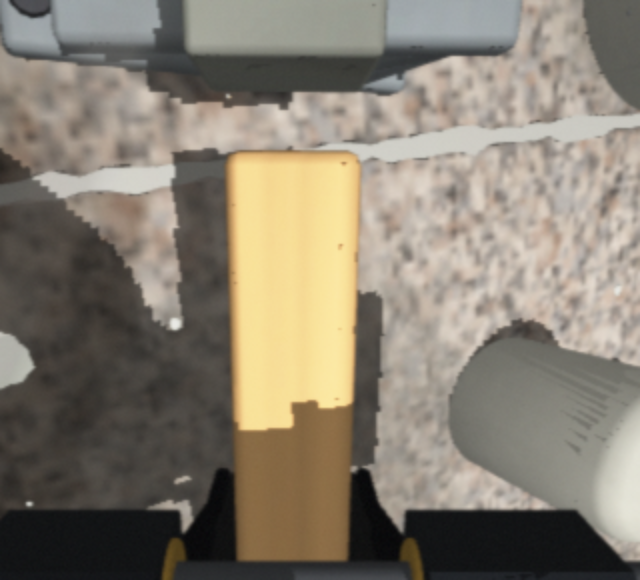

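The wrist crop shows the prism's end spanning columns 187–384 (centre 286), and the block's centre at column 294. The block is about 1.5 mm too far up-slope, so I shift 2.5 mm down-slope and push in, watching the force.

```bash
python3 -m crank '[[0,-0.25,0,0,0,0,1],[0.7,0,0,0,0,0,1],[0.7,0,0,0,0,0,1],[0.6,0,0,0,0,0,1],[0.6,0,0,0,0,0,1]]' 45
python3 -m crank '[[0.6,0,0,0,0,0,1],[0.6,0,0,0,0,0,1],[0,0,0,0,0,0,1]]'
python3 - <<'E'
from h import *
from rig import robot,cams
st=np.load("st.npy")
o=robot.get_obs();R0=R.from_quat(o["tool_rot"]).as_matrix();p0=o["position"]
g=p0+R0[:,2]*.051
B=strot(st);l=B.T@(g-stpt(st,0,0,0));print("grasp y,u,n:",np.round([l[0],l[1],-l[2]],4),np.round(B.T@o["ft_force"],1))
E
```

```text
time: 10.52
position: [0.5638, -0.2446, 0.1188]
tool_rot: [0.732, 0.645, 0.141, 0.166]
ft_force: [-4.3, -6.7, -0.0]
grip_width: 0.028
grip_force: 45.0
time: 10.9
position: [0.5653, -0.2319, 0.1187]
tool_rot: [0.732, 0.645, 0.142, 0.165]
ft_force: [-3.3, -3.9, -0.4]
grip_width: 0.0276
grip_force: 45.0
grasp y,u,n: [-0.1326 -0.0037  0.0288] [-4.3 -2.7 -0.8]
```

Contact is at 4–8 N and the prism is moving. I continue, watching for sideways force.

```bash
python3 -m crank '[[0.6,0.1,0,0,0,0,1],[0.6,0,0,0,0,0,1],[0.6,0,0,0,0,0,1],[0,0,0,0,0,0,1]]'
python3 -m crank '[[0.6,0,0,0,0,0,1],[0.6,0,0,0,0,0,1],[0.6,0,0,0,0,0,1],[0,0,0,0,0,0,1]]'
python3 - <<'E'
from h import *
from rig import robot,cams
st=np.load("st.npy")
o=robot.get_obs();R0=R.from_quat(o["tool_rot"]).as_matrix();p0=o["position"]
g=p0+R0[:,2]*.051
B=strot(st);l=B.T@(g-stpt(st,0,0,0));print("grasp y,u,n:",np.round([l[0],l[1],-l[2]],4),np.round(B.T@o["ft_force"],1))
i=cams.camera_info("wrist");im=cams.camera("wrist");np.savez("pics/w6.npz",im=im,K=i["intrinsics"],T=i["pose"])
cv2.imwrite("pics/w6.png",cv2.resize(im[0:290,170:490,::-1],None,fx=2,fy=2))
E
```

```text
time: 11.4
position: [0.5685, -0.2139, 0.1189]
tool_rot: [0.732, 0.645, 0.142, 0.165]
ft_force: [-1.9, -4.7, -1.8]
grip_width: 0.0278
grip_force: 45.0
time: 11.9
position: [0.571, -0.1952, 0.1188]
tool_rot: [0.732, 0.645, 0.143, 0.164]
ft_force: [-0.1, -2.1, -3.0]
grip_width: 0.0279
grip_force: 45.0
grasp y,u,n: [-0.0952 -0.0028  0.0285] [-2.1 -1.1  2.8]
```

View pics/w6.png

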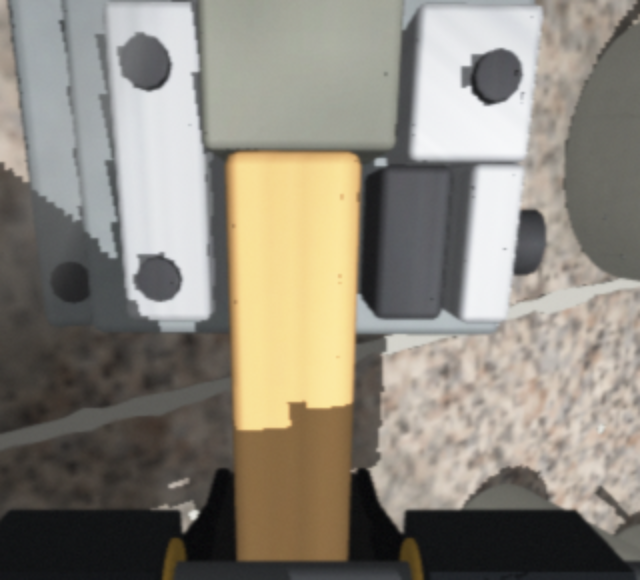

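The block is between the jaws with clearance on both sides. The prism's rear edge, at row 150, is level with the end of the sprung jaw. I push 1.4 cm more, then back straight out.

```bash
python3 -m crank '[[0.5,0,0,0,0,0,1],[0.5,0,0,0,0,0,1],[0.4,0,0,0,0,0,1],[0,0,0,0,0,0,1],[0,0,0,0,0,0,1]]'
python3 -m crank '[[-1,0,0,0,0,0,1],[-2,0,0,0,0,0,1],[-3,0,0,0,0,0,1],[-4,0,0,0,0,0,1],[-4,0,0,0,0,0,1]]'
python3 - <<'E'
from h import *
from rig import robot,cams
st=np.load("st.npy")
im=cams.camera("top");_,K,T=load("top0")
for y in(.05,.055,.06,.065):print(y,[np.round(proj(T,K,stpt(st,u,y+s*.05,.04)),1).tolist() for u,s in[(.02,1),(.02,-1),(-.02,-1),(-.02,1)]])
cv2.imwrite("pics/top1.png",cv2.resize(im[130:260,250:450,::-1],None,fx=4,fy=4,interpolation=2))
o=robot.get_obs();R0=R.from_quat(o["tool_rot"]).as_matrix();p0=o["position"]
# put block down at right: world (.50,-.36)
p1=np.array([.49,-.36,.15])
show(rows(p0,R0,p1,down(.1),1,5,.15))
E
```

```text
time: 12.58
position: [0.5724, -0.1804, 0.1187]
tool_rot: [0.732, 0.646, 0.144, 0.162]
ft_force: [-0.4, 0.5, -1.0]
grip_width: 0.0277
grip_force: 45.0
time: 13.2
position: [0.5542, -0.3227, 0.1189]
tool_rot: [0.733, 0.645, 0.143, 0.164]
ft_force: [0.5, 0.2, -1.7]
grip_width: 0.0278
grip_force: 45.0
0.05 [[293.7, 179.7], [331.5, 183.9], [329.8, 198.6], [292.4, 194.5]]
0.055 [[291.8, 179.5], [329.6, 183.7], [328.0, 198.4], [290.5, 194.2]]
0.06 [[289.9, 179.3], [327.7, 183.4], [326.1, 198.2], [288.6, 194.0]]
0.065 [[288.0, 179.1], [325.8, 183.2], [324.2, 198.0], [286.7, 193.8]]
[[-0.97,-1.04,-1.32,0.11,0.015,-0.057,1],[-0.88,-1.23,-1.21,0.11,0.015,-0.057,1],[-0.79,-1.4,-1.07,0.11,0.015,-0.057,1],[-0.69,-1.56,-0.92,0.11,0.015,-0.057,1]]
```

View pics/top1.png

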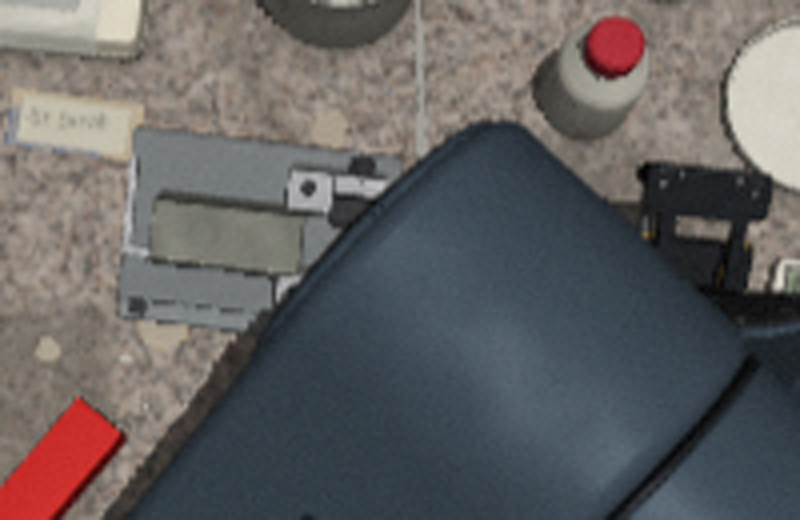

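The top view shows the prism in the bay, its top face from crop (157,193) to (303,213). That puts its centre at stand y ≈ 63 mm, out of the jaw. I set the block back on its original spot.

```bash
python3 -m crank '[[-1.0,-1.0,-1.3,0.11,0.015,-0.057,1],[-0.9,-1.2,-1.2,0.11,0.015,-0.057,1],[-0.8,-1.4,-1.1,0.11,0.015,-0.057,1],[-0.7,-1.6,-0.9,0.11,0.015,-0.057,1],[0,0,0,0,0,0,1]]'
python3 - <<'E'
from h import *
from rig import robot,cams
o=robot.get_obs();R0=R.from_quat(o["tool_rot"]).as_matrix();p0=o["position"];print(p0)
pm=np.array([.478,-.39,.095]);p1=pm-[0,0,.0205]
show(rows(p0,R0,pm,down(.13),1,4,.15));show(rows(pm,down(.13),p1,down(.13),1,.7))
E
```

```text
time: 13.88
position: [0.4923, -0.3526, 0.1487]
tool_rot: [0.67, 0.742, 0.005, 0.0]
ft_force: [0.6, 0.0, -1.1]
grip_width: 0.0279
grip_force: 45.0
[ 0.49231625 -0.35258752  0.14869989]
[[-1.8,-0.93,2.67,0.004,-0.003,-0.014,1],[-1.78,-0.94,2.68,0.004,-0.003,-0.014,1]]
[[0.0,0.0,0.68,0.0,0.0,0.0,1],[0.0,0.0,0.68,0.0,0.0,0.0,1],[0.0,0.0,0.68,0.0,0.0,0.0,1]]
```

```bash
python3 -m crank '[[-1.8,-0.9,2.7,0.004,-0.003,-0.014,1],[-1.8,-0.9,2.7,0.004,-0.003,-0.014,1],[0,0,0.7,0,0,0,1],[0,0,0.7,0,0,0,1],[0,0,0.6,0,0,0,1]]'
python3 -m crank '[[0,0,0.1,0,0,0,1],[0,0,0,0,0,0,1],[0,0,0,0,0,0,1]]'
```

```text
time: 14.5
position: [0.4786, -0.3873, 0.0742]
tool_rot: [0.659, 0.752, 0.0, -0.001]
ft_force: [-5.1, 4.8, 56.0]
grip_width: 0.0281
grip_force: 45.0
time: 14.88
position: [0.4786, -0.3873, 0.0743]
tool_rot: [0.659, 0.752, 0.0, -0.001]
ft_force: [-1.6, 1.4, 5.7]
grip_width: 0.0277
grip_force: 45.0
```

```bash
python3 -m crank '[[0,0,0,0,0,0,0],[0,0,0,0,0,0,0],[0,0,0,0,0,0,0],[0,0,0,0,0,0,0],[0,0,0,0,0,0,0]]' 25
python3 -m crank '[[0,0,-2,0,0,0,0],[0,0,-4,0,0,0,0],[0,0,-5,0,0,0,0],[0,0,-5,0,0,0,0],[0,0,0,0,0,0,0]]'
python3 - <<'E'
from h import *
from rig import robot,cams
st=np.load("st.npy");st=st[:3]
o=robot.get_obs();R0=R.from_quat(o["tool_rot"]).as_matrix();p0=o["position"]
Rt=strot(st)
p1=stpt(st,-.001,.066,.030+.051+.10);print(p1)
print('a');show(rows(p0,R0,p1,Rt,0,6,.15))
E
```

```text
time: 15.5
position: [0.4782, -0.3878, 0.0726]
tool_rot: [0.659, 0.752, -0.0, -0.002]
ft_force: [-0.1, 0.3, 0.2]
grip_width: 0.0699
grip_force: 0.0
time: 16.12
position: [0.4805, -0.3902, 0.2392]
tool_rot: [0.659, 0.752, -0.001, 0.004]
ft_force: [0.2, -0.3, -0.5]
grip_width: 0.0867
grip_force: 0.0
[ 0.55044294 -0.03011532  0.21161909]
a
[[4.97,1.67,0.36,-0.061,-0.007,0.037,0],[5.03,1.46,0.42,-0.061,-0.007,0.037,0],[5.08,1.25,0.47,-0.061,-0.007,0.037,0],[5.13,1.03,0.5,-0.061,-0.007,0.037,0],[5.17,0.81,0.52,-0.061,-0.007,0.037,0]]
[[5.19,0.59,0.53,-0.061,-0.007,0.037,0],[5.22,0.37,0.52,-0.061,-0.007,0.037,0]]
```

```bash
python3 -m crank '[[5.0,1.7,0.4,-0.061,-0.007,0.037,0],[5.0,1.5,0.4,-0.061,-0.007,0.037,0],[5.1,1.2,0.5,-0.061,-0.007,0.037,0],[5.1,1.0,0.5,-0.061,-0.007,0.037,0],[5.2,0.8,0.5,-0.061,-0.007,0.037,0]]'
python3 -m crank '[[5.2,0.6,0.5,-0.061,-0.007,0.037,0],[5.2,0.4,0.5,-0.061,-0.007,0.037,0],[0,0,0,0,0,0,0],[0,0,0,0,0,0,0]]'
python3 - <<'E'
from h import *
from rig import robot,cams
st=np.load("st.npy")
i=cams.camera_info("wrist");im=cams.camera("wrist");np.savez("pics/w7.npz",im=im,K=i["intrinsics"],T=i["pose"])
cv2.imwrite("pics/w7.png",im[:,:,::-1])
o=robot.get_obs();R0=R.from_quat(o["tool_rot"]).as_matrix();p0=o["position"]
g=p0+R0[:,2]*.051;B=strot(st);l=B.T@(g-stpt(st,0,0,0));print("grasp y,u,n:",np.round([l[0],l[1],-l[2]],4),"rot",np.round(R.from_matrix(R0.T@B).as_rotvec(),3))
print([np.round(proj(i["pose"],i["intrinsics"],stpt(st,u,.063+s*.05,.04))).tolist() for u,s in[(.02,1),(-.02,1),(.02,-1),(-.02,-1)]])
E
```

```text
time: 16.75
position: [0.528, -0.1289, 0.2147]
tool_rot: [0.718, 0.679, 0.103, 0.112]
ft_force: [0.4, 0.3, -0.2]
grip_width: 0.087
grip_force: 0.0
time: 17.25
position: [0.5488, -0.0278, 0.2085]
tool_rot: [0.735, 0.645, 0.143, 0.156]
ft_force: [0.6, 0.5, 0.7]
grip_width: 0.0868
grip_force: 0.0
grasp y,u,n: [ 0.0676 -0.0041  0.1279] rot [-0.01  -0.006 -0.007]
[[348.0, 159.0], [297.0, 159.0], [345.0, 272.0], [300.0, 272.0]]
```

View pics/w7.png

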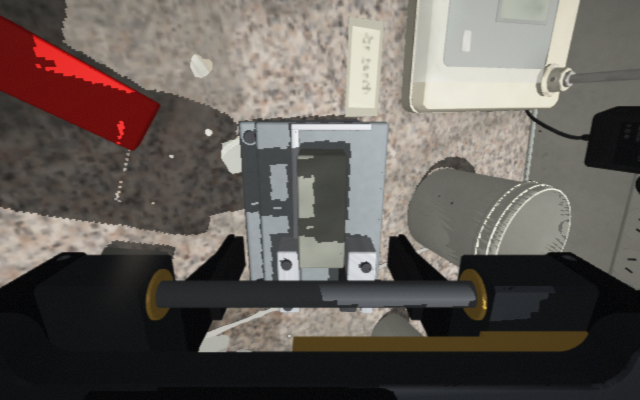

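The prism lies straight in the bay, at columns 299–347 with its top edge near row 157, as predicted. I descend along the normal and grip it. That was my 11th viewed picture, one over the limit of 10, so I'll view no more and check by numbers only.

```bash
python3 -m crank '[[0,0.3,3,-0.01,-0.006,-0.007,0],[0,0,3,0,0,0,0],[0,0,2.5,0,0,0,0],[0,0,1.2,0,0,0,0],[0,0,0,0,0,0,0]]' 25
python3 - <<'E'
from h import *
from rig import robot
st=np.load("st.npy")
o=robot.get_obs();R0=R.from_quat(o["tool_rot"]).as_matrix();p0=o["position"]
g=p0+R0[:,2]*.051;B=strot(st);l=B.T@(g-stpt(st,0,0,0));print("grasp y,u,n:",np.round([l[0],l[1],-l[2]],4),"rot",np.round(R.from_matrix(R0.T@B).as_rotvec(),3),o["ft_force"])
E
```

```text
time: 17.92
position: [0.5921, -0.035, 0.1208]
tool_rot: [0.733, 0.645, 0.143, 0.162]
ft_force: [0.3, -0.1, -0.1]
grip_width: 0.0869
grip_force: 0.0
grasp y,u,n: [ 0.0664 -0.0014  0.0299] rot [-0.001  0.    -0.002] [ 0.25424139 -0.14251347 -0.14046151]
```

```bash
python3 -m crank '[[0,0,0,0,0,0,1],[0,0,0,0,0,0,1],[0,0,0,0,0,0,1],[0,0,0,0,0,0,1],[0,0,0,0,0,0,1]]' 30
python3 -m crank '[[0,0,0,0,0,0,1],[0,0,0,0,0,0,1],[0,0,0,0,0,0,1]]'
python3 - <<'E'
from rig import robot
o=robot.get_obs();print(o["grip_width"],o["grip_force"],o["ft_force"])
E
```

```text
time: 18.55
position: [0.5919, -0.0329, 0.1217]
tool_rot: [0.732, 0.646, 0.143, 0.162]
ft_force: [-0.0, -0.0, -0.0]
grip_width: 0.0447
grip_force: 0.0
time: 18.92
position: [0.5923, -0.0331, 0.1219]
tool_rot: [0.732, 0.646, 0.143, 0.162]
ft_force: [1.0, 0.6, 2.2]
grip_width: 0.0397
grip_force: 30.0
0.039720840051404624 29.970079818740487 [0.95866192 0.57783881 2.23662227]
```

```bash
python3 -m crank '[[0,0,-1,0,0,0,1],[0,0,-3,0,0,0,1],[0,0,-4,0,0,0,1],[0,0,-4,0,0,0,1],[0,0,0,0,0,0,1]]'
python3 - <<'E'
from h import *
from rig import robot
o=robot.get_obs();R0=R.from_quat(o["tool_rot"]).as_matrix();p0=o["position"];print(o["grip_width"],o["ft_force"],p0)
p1=np.array([.512,.324,.17]);Rd=down(0.1)
show(rows(p0,R0,p1,Rd,1,4.5,.15))
E
```

```text
time: 19.55
position: [0.5402, -0.0263, 0.2314]
tool_rot: [0.732, 0.646, 0.143, 0.162]
ft_force: [0.1, -0.1, -5.0]
grip_width: 0.0396
grip_force: 30.0
0.03961445948855704 [ 0.05865512 -0.10496884 -5.0287374 ] [ 0.54018123 -0.02625017  0.23138215]
[[4.3,-1.14,0.32,0.054,0.006,-0.028,1],[4.33,-1.0,0.4,0.054,0.006,-0.028,1],[4.35,-0.85,0.48,0.054,0.006,-0.028,1],[4.37,-0.7,0.55,0.054,0.006,-0.028,1],[4.38,-0.55,0.61,0.054,0.006,-0.028,1]]
[[4.39,-0.4,0.66,0.054,0.006,-0.028,1],[4.4,-0.24,0.71,0.054,0.006,-0.028,1],[4.4,-0.08,0.74,0.054,0.006,-0.028,1]]
```

```bash
python3 -m crank '[[4.3,-1.1,0.3,0.054,0.006,-0.028,1],[4.3,-1.0,0.4,0.054,0.006,-0.028,1],[4.3,-0.9,0.5,0.054,0.006,-0.028,1],[4.4,-0.7,0.5,0.054,0.006,-0.028,1],[4.4,-0.6,0.6,0.054,0.006,-0.028,1]]'
python3 -m crank '[[4.4,-0.4,0.7,0.054,0.006,-0.028,1],[4.4,-0.2,0.7,0.054,0.006,-0.028,1],[4.4,-0.1,0.7,0.054,0.006,-0.028,1],[0,0,0,0,0,0,1],[0,0,0,0,0,0,1]]'
python3 - <<'E'
from h import *
from rig import robot
a,K,T=load("top0")
print([np.round(onz(T,K,p,.012)[:2],3).tolist() for p in((137,182),(226,187),(124,270),(216,279))])
o=robot.get_obs();R0=R.from_quat(o["tool_rot"]).as_matrix();p0=o["position"];print(p0)
show(rows(p0,R0,[.512,.324,.12],down(.1),1,2))
E
```

```text
time: 20.18
position: [0.5224, 0.1933, 0.1897]
tool_rot: [0.698, 0.711, 0.052, 0.06]
ft_force: [-0.2, -0.5, -3.7]
grip_width: 0.0398
grip_force: 30.0
time: 20.8
position: [0.5117, 0.3229, 0.1671]
tool_rot: [0.67, 0.742, -0.001, 0.0]
ft_force: [0.0, 0.6, -4.5]
grip_width: 0.0399
grip_force: 30.0
[[0.652, 0.441], [0.635, 0.19], [0.407, 0.459], [0.38, 0.209]]
[0.51169418 0.32293256 0.16711927]
[[0.04,0.02,1.57,-0.001,0.001,0.001,1],[0.04,0.02,1.57,-0.001,0.001,0.001,1],[0.04,0.01,1.57,-0.001,0.001,0.001,1]]
```

The plate corners give a 250 mm square centred at (0.52, 0.32), so the prism is right over its middle. I lower it gently.

```bash
python3 -m crank '[[0,0,1.6,0,0,0,1],[0,0,1.6,0,0,0,1],[0,0,1.5,0,0,0,1],[0,0,1.0,0,0,0,1],[0,0,0.6,0,0,0,1]]'
python3 -m crank '[[0,0,0.4,0,0,0,1],[0,0,0.3,0,0,0,1],[0,0,0,0,0,0,1],[0,0,0,0,0,0,1]]'
```

```text
time: 21.42
position: [0.5126, 0.3231, 0.1054]
tool_rot: [0.67, 0.742, -0.0, 0.001]
ft_force: [-0.5, 0.2, -4.3]
grip_width: 0.0401
grip_force: 30.0
time: 21.92
position: [0.5128, 0.3234, 0.0997]
tool_rot: [0.67, 0.742, 0.001, 0.001]
ft_force: [-0.4, 0.4, -3.4]
grip_width: 0.0401
grip_force: 30.0
```

```bash
python3 -m crank '[[0,0,0.2,0,0,0,1],[0,0,0.2,0,0,0,1],[0,0,0,0,0,0,1]]'; python3 -m crank '[[0,0,0.15,0,0,0,1],[0,0,0,0,0,0,1]]'
```

```text
time: 22.3
position: [0.5125, 0.3232, 0.0951]
tool_rot: [0.67, 0.742, 0.0, 0.001]
ft_force: [0.7, -0.8, -4.7]
grip_width: 0.0401
grip_force: 30.0
time: 22.55
position: [0.5126, 0.3232, 0.0937]
tool_rot: [0.67, 0.742, 0.0, 0.001]
ft_force: [0.1, 0.7, -3.5]
grip_width: 0.0396
grip_force: 30.0
```

```bash
python3 -m crank '[[0,0,0.15,0,0,0,1],[0,0,0,0,0,0,1]]'; python3 -m crank '[[0,0,0.1,0,0,0,1],[0,0,0,0,0,0,1]]'
```

```text
time: 22.8
position: [0.5128, 0.3232, 0.0931]
tool_rot: [0.67, 0.742, 0.0, 0.001]
ft_force: [-2.0, -1.0, 1.7]
grip_width: 0.0399
grip_force: 30.0
time: 23.05
position: [0.5128, 0.3232, 0.093]
tool_rot: [0.67, 0.742, 0.0, 0.001]
ft_force: [-2.2, -2.6, 8.5]
grip_width: 0.0396
grip_force: 30.0
```

The prism is down on the glass. I release it and retreat.

```bash
python3 -m crank '[[0,0,0,0,0,0,0],[0,0,0,0,0,0,0],[0,0,0,0,0,0,0],[0,0,0,0,0,0,0],[0,0,0,0,0,0,0]]'
python3 -m crank '[[0,0,0,0,0,0,0],[0,0,-2,0,0,0,0],[0,0,-4,0,0,0,0],[0,0,-5,0,0,0,0],[0,0,-5,0,0,0,0]]'
python3 -m crank '[[6,0,0,0,0,0,0],[6,0,0,0,0,0,0],[6,0,0,0,0,0,0],[0,0,0,0,0,0,0],[0,0,0,0,0,0,0]]'
python3 - <<'E'
from h import *
from rig import cams,robot
im=cams.camera("top");a,K,T=load("top0")
d=cv2.absdiff(im,a).max(2)
hsv=cv2.cvtColor(im,cv2.COLOR_RGB2HSV)
m=cv2.inRange(hsv,(8,90,120),(25,255,255))
for c in cv2.findContours(m,0,1)[0]:
    if cv2.contourArea(c)>100:
        r=cv2.minAreaRect(c);print("wood",np.round(r[0]),np.round(r[1]),np.round(onz(T,K,r[0],.04),3))
m=cv2.morphologyEx((d>25).astype(np.uint8),2,np.ones((3,3)))
for c in cv2.findContours(m,0,1)[0]:
    if cv2.contourArea(c)>60:
        r=cv2.minAreaRect(c);print("chg",np.round(r[0]),np.round(r[1]),np.round(onz(T,K,r[0],.05)[:2],3))
for n,(x,y) in dict(bottle=(401,148),pot=(228,161),timer=(453,206)).items():print(n,d[y-12:y+12,x-12:x+12].mean())
print(robot.get_obs()["ft_force"],robot.get_obs()["grip_width"])
E
```

```text
time: 23.68
position: [0.5127, 0.3233, 0.0912]
tool_rot: [0.67, 0.742, 0.0, 0.001]
ft_force: [-0.3, -0.7, -0.7]
grip_width: 0.0809
grip_force: 0.0
time: 24.3
position: [0.5123, 0.3234, 0.2542]
tool_rot: [0.67, 0.742, 0.001, 0.001]
ft_force: [0.3, 1.0, -0.2]
grip_width: 0.087
grip_force: 0.0
time: 24.92
position: [0.4936, 0.5023, 0.2519]
tool_rot: [0.67, 0.743, 0.0, 0.001]
ft_force: [-0.1, -0.6, 0.9]
grip_width: 0.0868
grip_force: 0.0
wood [ 69. 271.] [22. 37.] [0.406 0.59  0.04 ]
wood [429. 240.] [11. 55.] [ 0.474 -0.366  0.04 ]
wood [552. 120.] [31. 21.] [ 0.813 -0.736  0.04 ]
chg [289. 375.] [14. 30.] [0.14  0.009]
chg [ 28. 372.] [ 9. 17.] [0.156 0.662]
chg [  4. 370.] [21.  9.] [0.161 0.722]
chg [ 70. 308.] [29. 73.] [0.312 0.574]
chg [405. 244.] [13. 14.] [ 0.465 -0.299]
chg [191. 228.] [15.  8.] [0.513 0.271]
chg [121. 263.] [143.  80.] [0.424 0.451]
chg [ 40. 260.] [163.  79.] [0.433 0.665]
bottle 4.880208333333333
pot 5.142361111111111
timer 5.194444444444445
[ 0.38813171 -0.50705502  0.62565627] 0.08741675727990127
```

The block lies flat where it belongs, and the image patches around the bottle, pot and timer are unchanged. The prism was released at its expected height over the middle of the plate. I hand in.

```bash
python3 -c "
from rig import ticket
print(ticket.hand_in())"
```

```text
the job is handed in; nothing more can be done
None
```

The job is handed in, though no verdict came back: I knocked the prism out with the block and laid it on the glass plate, set the block back on the worktop, and left the bottle, pot and timer alone; I viewed 11 pictures, one over the limit of 10.

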